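Clip the label roll onto its spindle

TASK

The roll of labels is on the dispenser's spindle, but nothing keeps it from sliding off. Pick up the small orange spring clip by its tab and press it straight down over the groove near the spindle's free end until it snaps fully home on the groove, upright and squarely across the spindle, then let go. Leave the bigger blue clip, which does not fit, standing where it is.

Things in the scene. Friction and masses are not known exactly. Their poses are not given: they have to be found in the camera images.
- clip: Small orange spring clip (59 g) standing open side down on two flared legs. Origin on the table midway between leg tips; z up, x across the mouth, y along the spindle once fitted (either way round). Heights: bore centre 36 mm, crown 49-57, gripping tab 57-93 (24 mm in x, 16 in y). Legs 55 mm over all in x, 14 mm throat; 28 mm wide in y. Legs spring outward; snapping on takes 8-20 N.
- big_clip: Bigger blue clip of the same form, for another spindle: mouth 1.38 times as wide, 76 mm over its legs, 112 mm tall, same tab. Origin on the table midway between its leg tips.
- groove (a point): Middle of the dark groove on the axis of the fixed level spindle, 120 mm above the table. z up, y along the spindle to the roll, free end 40 mm off at -y. Groove 44 mm long, 26 mm diameter, with a 13 mm wide flat on top 13 mm above the axis where the clip's crown comes to rest, its bore centre then at this point. Bright 38 mm collars either side.
- dispenser: Grey label dispenser, fixed. Origin on the table under the groove's middle, axes as the groove's. Along y: the white roll (104 mm diameter) from 60 to 130 mm, grey upright plate (130 mm wide in x, 187 mm tall) from 140 to 150 mm; base 150 mm wide, 12 mm thick, from -22 to 168 mm.

How it is judged:
At the end, for the whole second after the job is handed in: The orange clip sits snapped on the groove and at rest: its crown down on the flat (within about 4 mm), within 12 mm of the groove's middle along the spindle and 10 mm across it, upright and square to the spindle within 15 degrees (z of clip in the frame of groove between -0.0415 and -0.0325 m and y of clip in the frame of groove between -0.012 and 0.012 m and x of clip in the frame of groove between -0.01 and 0.01 m and angle between clip's own z axis and vertical below 0.26 rad and angle between the y axis of clip and the y axis of groove, either way round below 0.26 rad and linear speed of clip below 0.02 m/s); the robot touches nothing.
It fails at once if the bigger blue clip is moved by more than 30 mm or knocked over (distance of big_clip from where it was at the start of the episode above 0.03 m or angle between big_clip's own z axis and vertical above 0.5 rad).
It also fails if it takes over 38 s, if anything falls off the work surface, if the arm or the gripper's body presses on something with over 40 N, if the wrist force passes 120 N, or if a joint passes its speed limit or range.

ROBOT

A 6-joint arm with a two-finger parallel gripper is mounted at the origin on the work surface. World frame = base frame: x ahead of the robot, y to its left, z up, the work surface at z = 0. Lengths are in m, angles in rad, forces in N, time in s.
With the tool pointing down it reaches from about 0.35 to 0.975 m from the base axis. Payload 4.9 kg.
Tool frame: the origin (TCP) lies midway between the tips of the shut fingers; the grasp point (between the pads) lies 19 mm behind it; z points along the fingers, y is the line along which they close (so a half turn about z gives the same grasp; the last joint's range is limited). The gripper opens to 85 mm and grips with 20 to 120 N. Pads are 22 mm wide; open, the fingers measure 114 mm over their backs; the gripper's body (76 mm by 85 mm) begins 54 mm behind the grasp point. The pads swing forward as they close: fully open they stand 13 mm farther back than shut.
Start: joints at [-1.287, 0.053, 1.613, -0, 1.476, -0.119], TCP at [0.245, -0.575, 0.231] pointing down, gripper open.
Joint ranges: [-3.01, 3.01], [-1.01, 2.22], [0.06, 2.58], [-1.02, 4.17], [0.09, 2.62], [-3.14, 3.14]. Speed limits (rad/s): [2.57, 2.57, 3.14, 3.14, 3.14, 3.14].

INTERFACE

Orientations are given as a unit quaternion [w, x, y, z].
In Python, from plant import manip, imaging gives the robot as it stands (manip), with the cameras (imaging).
- The arm moves only by the tool shift_gripper, called after "Call:" as a command line: name --argument value ..., lists and objects as JSON in quotes. Schema: {"type":"object","properties":{"plan":{"type":"array","items":{"type":"object","properties":{"finger_gap":{"type":"number"},"dx":{"type":"number"},"dy":{"type":"number"},"dz":{"type":"number"},"rx":{"type":"number"},"ry":{"type":"number"},"rz":{"type":"number"}},"additionalProperties":false,"required":["finger_gap"]},"minItems":1,"maxItems":5},"only":{"type":"string"},"quiet":{"type":"boolean"},"lines":{"type":"string"}},"required":["plan"],"additionalProperties":false}. plan is a list of rows, 1 to 5 of them, each an object with the fields finger_gap (the opening from 0.0 (shut) to 1.0 (fully open)), dx, dy, dz (the shift in shares of 0.75 m (1.0 is 0.75 m)), rx, ry, rz (a rotation vector in shares of 4 rad (1.0 is 4 rad)); a field left out counts as zero (the opening has to be given); each row shifts and turns the commanded pose from where the row before left it, along the tool's axes as they then stand; what a row does not reach is not made up. A row lasts 1/8 s, in which the tool goes at most 0.0625 m and 0.188 rad, less where a joint would pass 70% of its speed; a pose out of reach is approached as far as the arm can. The fingers move at their own pace and stop on an object; the grip force is fixed at half the most. Time passes only in rows, so rows that do not move let the fingers close. The tool returns the time, the measured TCP pose, the force, the opening and the grip force at its end. only (a regular expression) keeps the lines of the reply that match it, lines (a string "A,B") keeps lines A to B, and quiet returns only ok. Input that does not fit is refused with a message, and nothing moves.
- manip.state(): the state, without advancing time (a new reading comes with each control period).
- imaging.grab_frame(name): name is "scene" or "top" or "wrist"; returns the picture (384x512x3 uint8, red, green, blue); there is no depth.
- imaging.camera_params(name): a dict with "intrinsics" (3x3 intrinsics, pixels), "k1" (the pictures are not rectified: a ray, as slopes to the right and down, at radius r is drawn at 1 + k1 r^2 times it, then the intrinsics apply), "xyz" and "orientation" of the camera in the world. Camera axes: x right, y down, z forward; pixel columns grow to the right and rows downward; lengths in m; the calibration is good to about 2 mm. A picture is of the moment at which its call begins: read the wrist's pose just before it. camera_params takes no time and is no camera call; for the wrist camera it gives the pose at the moment of the call.
- manip.job_done(): hands the job in; it is judged then, once.
The state is a dict: "time": time; "joint_pos": joint angles; "joint_vel": joint speeds; "joint_efforts": joint torques, N m; "tool_pos": TCP position; "tool_rot": TCP orientation; "contact_force": force on the tool from outside, world axes, zero at the start; "ft_torque": the same for the moment, N m; "gripper_width": opening from 0.0 (shut) to 1.0 (fully open); "grasp_force": force on a finger pad.
Only numpy, scipy, OpenCV 4.12 (cv2) and the standard library are available. Lean on these libraries where they do the work, as an engineer would, in place of code of your own. Each camera call takes 0.05 s, during which the arm holds its last target. There are 200 camera calls.

## Working session

There is one attempt and no reset: what is moved stays moved. The work goes in short steps, Python scripts to look and compute and a tool call to move; the robot and the scene stay as the last step left them, time stands still between calls to the robot, and variables do not carry over. Pictures are saved under pics/ and viewed, at most 10 in all, crops included, and the job is handed in when it is done.

```bash
ls; mkdir -p pics; python3 - <<'E'
from plant import manip, imaging
import cv2,numpy as np
print(manip.state())
ims=[]
for n in("scene","top"):
    p=imaging.camera_params(n);print(n,p)
    im=imaging.grab_frame(n);np.save(f'pics/{n}0.npy',im);ims.append(im)
    cv2.imwrite(f'pics/{n}0.png',im[:,:,::-1])
E
```

```text
pics
plant.py
{'time': 0.0, 'joint_pos': array([-1.28699922e+00,  5.33837191e-02,  1.61429725e+00,  1.08346278e-05,
        1.47599217e+00, -1.18983298e-01]), 'joint_vel': array([-0.00104527, -0.00187959, -0.00099139, -0.00111842, -0.00090969,
        0.00021093]), 'joint_efforts': array([-1.88830505e-03, -3.93682981e+01, -3.70181465e+01, -3.01533046e-04,
        6.99072421e-03,  4.01683764e-06]), 'tool_pos': array([ 0.24482344, -0.57437724,  0.23004442]), 'tool_rot': array([-1.03715477e-03,  9.79789014e-01,  2.00031013e-01, -8.02518983e-05]), 'contact_force': array([ 0.41678938, -0.02789514, -0.14935686]), 'ft_torque': array([ 0.00568503,  0.03613329, -0.01682835]), 'grasp_force': 0.0, 'gripper_width': 0.9951648210843757}
scene {'intrinsics': array([[465.15110286,   0.        , 259.45148672],
       [  0.        , 465.15110286, 188.25853321],
       [  0.        ,   0.        ,   1.        ]]), 'k1': 0.0529888290434691, 'xyz': array([1.05643296, 0.15044979, 0.70939755]), 'orientation': array([-0.18740731,  0.50312516,  0.78818809, -0.30083733])}
top {'intrinsics': array([[383.96731084,   0.        , 256.12641324],
       [  0.        , 383.96731084, 187.76783016],
       [  0.        ,   0.        ,   1.        ]]), 'k1': 0.01574673979648823, 'xyz': array([ 0.44714712, -0.06776771,  0.83395913]), 'orientation': array([ 0.04814959, -0.69929574,  0.71131705, -0.05191477])}
```

View pics/scene0.png

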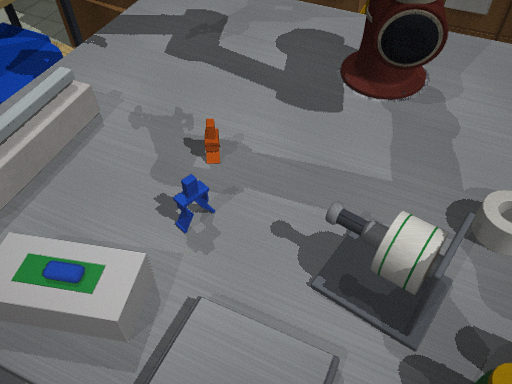

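View pics/top0.png

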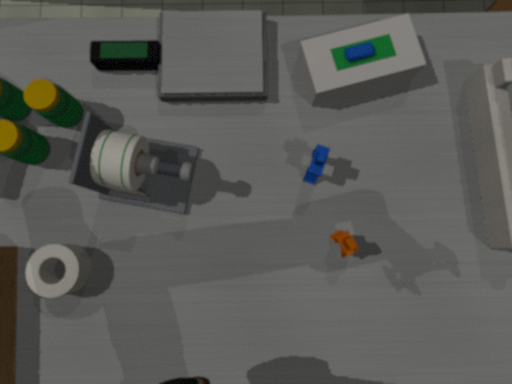

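The scene view shows the orange clip at about (212,142), the blue one at (193,202), and the spindle's free end at (335,213). In the top view the orange clip is at (345,243), the blue one at (316,165), and the collars at (186,171) and (148,165). I'll take enlarged crops and rough positions next.

```bash
cat > h.py <<'E'
import numpy as np,cv2
from scipy.spatial.transform import Rotation as R
def rot(q): return R.from_quat(np.r_[q[1:],q[0]])
def ray(p,uv):
    K=p["intrinsics"];k=p["k1"]
    d=(np.asarray(uv,float)-K[:2,2])/[K[0,0],K[1,1]]
    s=d.copy()
    for _ in range(20): s=d/(1+k*(s@s))
    v=rot(p["orientation"]).apply(np.r_[s,1]);return np.array(p["xyz"]),v/np.linalg.norm(v)
def plane(p,uv,z):
    o,v=ray(p,uv);return o+v*(z-o[2])/v[2]
def tri(obs):
    A=0;b=0;rs=[ray(p,uv) for p,uv in obs]
    for o,v in rs:
        M=np.eye(3)-np.outer(v,v);A=A+M;b=b+M@o
    x=np.linalg.solve(A,b);return x,max(np.linalg.norm((np.eye(3)-np.outer(v,v))@(x-o)) for o,v in rs)
def proj(p,X):
    c=rot(p["orientation"]).inv().apply(np.asarray(X)-p["xyz"]);s=c[:2]/c[2];s=s*(1+p["k1"]*(s@s))
    return p["intrinsics"][:2,:2]@s+p["intrinsics"][:2,2]
def orange(im):
    h=cv2.cvtColor(im,cv2.COLOR_RGB2HSV);return cv2.inRange(h,(3,160,60),(20,255,255))
E
python3 - <<'E'
from plant import manip, imaging
from h import *
T=imaging.camera_params("top");S=imaging.camera_params("scene");W=imaging.camera_params("wrist")
t=np.load('pics/top0.npy');s=np.load('pics/scene0.npy')
for n,im,p in(("top",t,T),("scene",s,S)):
    m=orange(im);k,l,st,c=cv2.connectedComponentsWithStats(m)
    for i in range(1,k):
        if st[i,4]>40: print(n,st[i],c[i],plane(p,c[i],.045))
print("blue",plane(T,(316,165),.06),plane(S,(193,202),.05))
print("collars",plane(T,(186,171),.12),plane(T,(148,165),.12))
print(W['xyz'],rot(W['orientation']).as_matrix(), W['intrinsics'])
q=rot(manip.state()['tool_rot']);print(q.as_matrix())
print('cam in tool',q.inv().apply(W['xyz']-manip.state()['tool_pos']),(q.inv()*rot(W['orientation'])).as_matrix())
def crop(im,x,y,w,h,f):return cv2.resize(im[y:y+h,x:x+w],None,fx=f,fy=f,interpolation=cv2.INTER_CUBIC)
a=crop(t,320,220,50,50,6);b=crop(s,185,105,50,75,4)[:300]; c=crop(t,80,120,125,75,4);d=crop(s,315,190,125,75,4)
o=np.zeros((600,800,3),np.uint8);o[:300,:300]=a;o[300:,:200]=b;o[:300,300:]=c[:,:500];o[300:,300:]=d
cv2.imwrite('pics/crop.png',o[:,:,::-1])
E
```

```text
top [331 230  27  26 394] [345.15228426 242.31218274] [ 0.44452297 -0.25206715  0.045     ]
scene [426   3  21  13  73] [436.08219178   8.20547945] [-0.29703126  0.06247307  0.045     ]
scene [205 119  15  44 538] [211.50929368 142.15613383] [ 0.45091927 -0.24863135  0.045     ]
blue [ 0.60263367 -0.1966378   0.06      ] [ 0.61157354 -0.19820686  0.05      ]
collars [0.58309441 0.05932913 0.12      ] [0.59578435 0.13106714 0.12      ]
[ 0.31360984 -0.54523902  0.37139088] [[ 0.3928451  -0.87900045 -0.27024235]
 [-0.91960409 -0.37582452 -0.11438635]
 [-0.00101805  0.29345209 -0.95597324]] [[310.57873462   0.         252.76737049]
 [  0.         310.57873462 194.80279259]
 [  0.           0.           1.        ]]
[[ 9.19946696e-01  3.92043178e-01 -4.72590707e-04]
 [ 3.92043389e-01 -9.19945114e-01  1.72272486e-03]
 [ 2.40625016e-04 -1.77009110e-03 -9.99998404e-01]]
cam in tool [ 0.07472996 -0.00016438 -0.1411607 ] [[ 8.71602078e-04 -9.55902472e-01 -2.93682999e-01]
 [ 9.99999338e-01  6.12366462e-04  9.74652554e-04]
 [-7.51831167e-04 -2.93683654e-01  9.55902373e-01]]
```

View pics/crop.png

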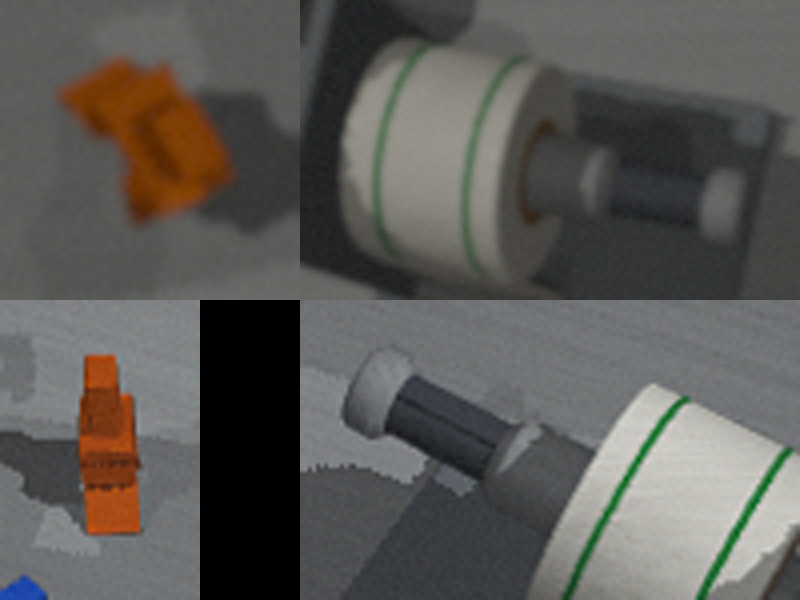

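The crops show the clip's legs running from upper left to lower right in the top view, about 25° from world x. The spindle shows a bright end collar, the dark groove and an inner collar. I'll move over the clip for a wrist view.

Units first: shifts go in shares of 0.75 m and turns go in shares of 4 rad. So 0.05 m / 0.75 = 0.0667, -0.036 m / 0.75 = -0.048.

Call:
shift_gripper --plan '[{"finger_gap": 1,"dx": 0.0667,"dy": -0.048},{"finger_gap": 1,"dx": 0.0667,"dy": -0.048},{"finger_gap": 1,"dx": 0.0667,"dy": -0.048},{"finger_gap": 1,"dx": 0.0667,"dy": -0.048},{"finger_gap": 1,"dx": 0.0667,"dy": -0.048}]'

```text
time: 0.72
tool_pos: [0.4049, -0.3094, 0.2309]
tool_rot: [-0.0, 0.98, 0.2, -0.0]
contact_force: [0.4, -0.6, -0.0]
gripper_width: 1.002
grasp_force: 0.0
```

Call:
shift_gripper --plan '[{"finger_gap": 1,"dx": 0.0667,"dy": -0.048},{"finger_gap": 1,"rz": -0.045},{"finger_gap": 1,"rz": -0.045},{"finger_gap": 1,"rz": -0.045},{"finger_gap": 1,"rz": -0.045}]'

```text
time: 1.35
tool_pos: [0.4361, -0.2583, 0.2307]
tool_rot: [-0.0, 0.845, 0.535, -0.0]
contact_force: [0.3, 0.6, -0.2]
gripper_width: 0.997
grasp_force: 0.0
```

Call:
shift_gripper --plan '[{"finger_gap": 1,"rz": -0.045},{"finger_gap": 1,"rz": -0.045},{"finger_gap": 1,"rz": -0.045},{"finger_gap": 1,"rz": -0.045},{"finger_gap": 1,"rz": -0.04}]'

```text
time: 1.98
tool_pos: [0.436, -0.2584, 0.2307]
tool_rot: [-0.001, 0.537, 0.844, 0.0]
contact_force: [1.3, 0.2, -1.8]
gripper_width: 1.002
grasp_force: 0.0
```

Call:
shift_gripper --plan '[{"finger_gap": 1}]'

```text
time: 2.1
tool_pos: [0.4361, -0.2585, 0.2308]
tool_rot: [-0.0, 0.54, 0.842, 0.0]
contact_force: [-0.1, -0.5, 0.1]
gripper_width: 1.0
grasp_force: 0.0
```

```bash
python3 - <<'E'
from plant import manip, imaging
from h import *
import pickle
p=imaging.camera_params("wrist");im=imaging.grab_frame("wrist");pickle.dump((p,im),open('pics/w1.pkl','wb'))
cv2.imwrite('pics/w1.png',im[:,:,::-1]);print(manip.state()['joint_pos'])
E
```

```text
[-6.81959278e-01 -2.34324961e-01  1.88219886e+00 -2.42072589e-06
  1.49452887e+00 -1.11119636e+00]
```

View pics/w1.png

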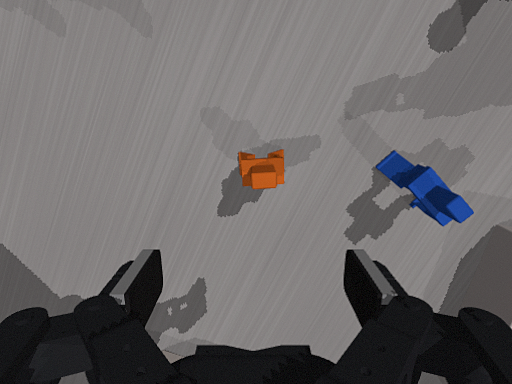

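The wrist view shows the orange clip at (262,168), nearly aligned, with its tab top at about (263,180). The blue clip is at (425,188). I'll segment the tab's faces by brightness and crop.

```bash
python3 - <<'E'
from h import *
import pickle
p,im=pickle.load(open('pics/w1.pkl','rb'))
m=orange(im);ys,xs=np.nonzero(m);print(xs.min(),xs.max(),ys.min(),ys.max())
for z in(.05,.093): print(z,plane(p,(263,179),z))
x0,y0=232,143
c=im[y0:y0+50,x0:x0+60]
R_=c[:,:,0].astype(int)*(m[y0:y0+50,x0:x0+60]>0)
print('\n'.join(' '.join(f'{v:3d}' for v in r[4:56:2]) for r in R_[2:50:2]))
cv2.imwrite('pics/w1c.png',cv2.resize(c,None,fx=10,fy=10,interpolation=cv2.INTER_NEAREST)[:,:,::-1])
E
```

```text
238 283 150 188
0.05 [ 0.44836197 -0.25964301  0.05      ]
0.093 [ 0.44259107 -0.25041482  0.093     ]
  0   0   0   0   0   0   0   0   0   0   0   0   0   0   0   0   0   0   0   0   0   0   0   0   0   0
  0   0   0   0   0   0   0   0   0   0   0   0   0   0   0   0   0   0   0   0   0   0   0   0   0   0
  0   0   0   0   0   0   0   0   0   0   0   0   0   0   0   0   0   0   0   0   0   0   0   0   0   0
  0   0   0   0   0   0   0   0   0   0   0   0   0   0   0   0   0   0   0   0 130 157 160 183   0   0
  0 112 136 115 119   0   0   0   0   0   0   0   0   0   0   0   0 116 134 146 152 155 159 178   0   0
  0   0 147 115 113 114 130 146 150 166   0   0   0   0   0   0 122 119 110  95  96 114 159 182   0   0
  0   0 157 114 120 115 163 161 160 168   0   0   0   0   0   0 112 114 111 105 103 106 117 119   0   0
  0   0 156 108 104 104 113 118 134 147 162 173 175 176 171 156 163 165 169 173 172 174 173 174   0   0
  0   0 137 186 185 185 183 183 181 180 179 180 182 168 164 156 155 170 167 169 167 168 168 169   0   0
  0   0 161 180 180 176 178 177 178 179 165 161 153 155 157 1
[... 798 characters left out ...]
 113 172 193 191 190 189 191 191 192 192 194 192 193 155 191 191 191   0   0
  0   0   0   0 128 128 127 124 165 190 190 191 190 190 189 190 191 192 189 193 156 193 190 193   0   0
  0   0   0   0 125 126 126 126 157 191 189 190 189 189 190 188 189 188 190 193 152 195 188 174   0   0
  0   0   0   0 133 134 126 120 151 192 188 191 191 192 189 188 189 191 189 192 156   0   0   0   0   0
  0   0   0   0   0   0   0   0 148 199 194 194 189 187 182 175 172 166 169 165   0   0   0   0   0   0
  0   0   0   0   0   0   0   0   0   0   0   0   0   0   0   0   0   0   0   0   0   0   0   0   0   0
  0   0   0   0   0   0   0   0   0   0   0   0   0   0   0   0   0   0   0   0   0   0   0   0   0   0
```

View pics/w1c.png

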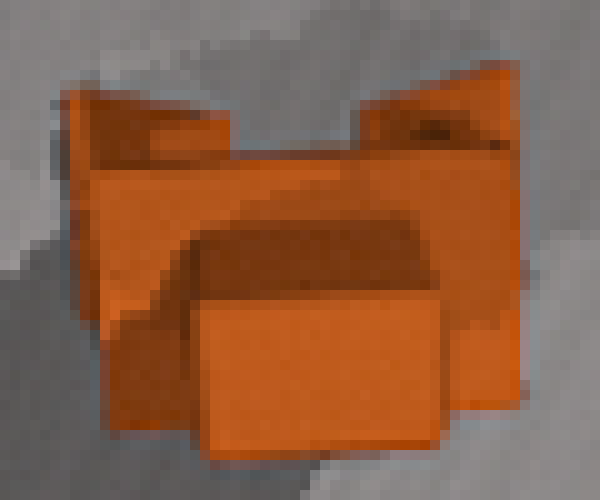

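The crop shows the tab-top corners at (251.1,172.7), (275.7,171.7), (275.7,187.0) and (252.5,188.5) in image pixels.

```bash
python3 - <<'E'
from plant import manip, imaging
from h import *
import pickle
p,im=pickle.load(open('pics/w1.pkl','rb'))
c=np.array([plane(p,u,.093) for u in[(251.1,172.7),(275.7,171.7),(275.7,187.0),(252.5,188.5)]])
print(c.round(4),c.mean(0))
e=c[1]-c[0]+c[2]-c[3];f=c[1]-c[2]+c[0]-c[3]
print('len',np.linalg.norm(e)/2,np.linalg.norm(f)/2,'head x',np.degrees(np.arctan2(e[1],e[0])),'y',np.degrees(np.arctan2(f[1],f[0])))
s=manip.state();q=rot(s['tool_rot']);M=q.as_matrix();print('tool y head',np.degrees(np.arctan2(M[1,1],M[0,1])),'delta tool',q.inv().apply(c.mean(0)-s['tool_pos']))
E
```

```text
[[ 0.4301 -0.2496  0.093 ]
 [ 0.4502 -0.2393  0.093 ]
 [ 0.4566 -0.2524  0.093 ]
 [ 0.4376 -0.2628  0.093 ]] [ 0.4436378  -0.25101879  0.093     ]
len 0.02214521768541871 0.01486210987310752 head x 27.817615050189243 y 117.7811661876065
tool y head 24.593491488201927 delta tool [0.0035567  0.0100189  0.13786719]
```

Scaled: 0.035 m / 0.75 = 0.0467, 0.01 m / 0.75 = 0.0133, -0.056 rad / 4 = -0.014.

Call:
shift_gripper --plan '[{"finger_gap": 1,"dx": 0.0047,"dy": 0.0133,"dz": 0.0467,"rz": -0.014},{"finger_gap": 1,"dz": 0.0467},{"finger_gap": 1},{"finger_gap": 1}]'

```text
time: 2.65
tool_pos: [0.4444, -0.2517, 0.1626]
tool_rot: [0.001, 0.516, 0.857, -0.0]
contact_force: [0.4, -0.6, 0.5]
gripper_width: 0.998
grasp_force: 0.0
```

```bash
python3 - <<'E'
from plant import manip, imaging
from h import *
import pickle
p=imaging.camera_params("wrist");im=imaging.grab_frame("wrist");pickle.dump((p,im),open('pics/w2.pkl','wb'))
m=orange(im);ys,xs=np.nonzero(m);print(xs.min(),xs.max(),ys.min(),ys.max())
x0,y0,x1,y1=xs.min()-6,ys.min()-6,xs.max()+6,ys.max()+6
print(x0,y0,x1,y1)
cv2.imwrite('pics/w2c.png',cv2.resize(im[y0:y1,x0:x1],None,fx=6,fy=6,interpolation=cv2.INTER_NEAREST)[:,:,::-1])
E
```

```text
226 279 164 216
220 158 285 222
```

View pics/w2c.png

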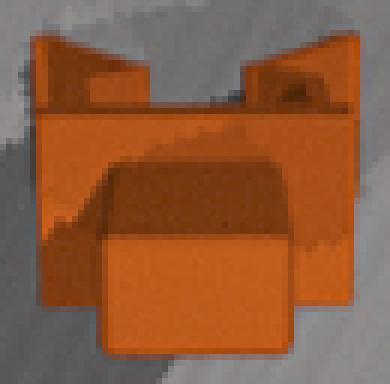

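The tab top shows as a clean rectangle, with corners at (236.5,197.0), (268.0,197.0), (268.0,216.3) and (236.8,216.3). It is square to the image now.

```bash
python3 - <<'E'
from plant import manip, imaging
from h import *
import pickle
p1,_=pickle.load(open('pics/w1.pkl','rb'));p2,_=pickle.load(open('pics/w2.pkl','rb'))
A=[(251.1,172.7),(275.7,171.7),(275.7,187.0),(252.5,188.5)];B=[(236.5,197.0),(268,197),(268,216.3),(236.8,216.3)]
X=[]
for a,b in zip(A,B):
    x,e=tri([(p1,a),(p2,b)]);X.append(x);print(x.round(4),round(e,4))
print('mean',np.mean(X,0), tri([(p1,np.mean(A,0)),(p2,np.mean(B,0))]))
# height from size: 24mm known only as check
for z in(.085,.093):
    c=np.array([plane(p2,u,z) for u in B]);e=c[1]-c[0]+c[2]-c[3]
    print(z,c.mean(0),np.linalg.norm(e)/2,np.linalg.norm(c[1]-c[2]),np.degrees(np.arctan2(e[1],e[0])))
s=manip.state();q=rot(s['tool_rot']);M=q.as_matrix();print(s['tool_pos'],'tool y head',np.degrees(np.arctan2(M[1,1],M[0,1])),'delta tool',q.inv().apply(c.mean(0)-s['tool_pos']))
E
```

```text
[ 0.43   -0.2492  0.0948] 0.0001
[ 0.4504 -0.2395  0.0917] 0.0001
[ 0.457  -0.2525  0.0922] 0.0003
[ 0.4375 -0.2631  0.092 ] 0.0002
mean [ 0.44372741 -0.25107171  0.0926811 ] (array([ 0.44372357, -0.2511216 ,  0.09227267]), np.float64(4.983498268521798e-06))
0.085 [ 0.44494345 -0.25344409  0.085     ] 0.023373739552178165 0.01523781701869689 27.96668980507508
0.093 [ 0.44364363 -0.25095703  0.093     ] 0.022518676327507526 0.014680383881912718 27.96668980507506
[ 0.44478263 -0.25201845  0.16330784] tool y head 27.909768601911075 delta tool [ 0.00166026 -0.00059614  0.07030294]
```

The tab top triangulates to z = 0.0925, which matches the text. I'll descend and grip.

Scaled: 0.05 m / 0.75 = 0.0667, 0.04 m / 0.75 = 0.0533.

Call:
shift_gripper --plan '[{"finger_gap": 1,"dx": 0.0023,"dy": -0.0008,"dz": 0.0667},{"finger_gap": 1,"dz": 0.0533},{"finger_gap": 1,"dz": 0.0163},{"finger_gap": 1},{"finger_gap": 0}]'

```text
time: 3.32
tool_pos: [0.4442, -0.2513, 0.0617]
tool_rot: [0.002, 0.515, 0.857, -0.0]
contact_force: [0.8, 0.6, -0.7]
gripper_width: 0.819
grasp_force: 0.0
```

Call:
shift_gripper --plan '[{"finger_gap": 0},{"finger_gap": 0},{"finger_gap": 0},{"finger_gap": 0}]'

```text
time: 3.82
tool_pos: [0.443, -0.2505, 0.0599]
tool_rot: [0.001, 0.515, 0.857, -0.0]
contact_force: [-0.4, -0.8, 4.3]
gripper_width: 0.272
grasp_force: 58.7
```

Scaled: -0.06 m / 0.75 = -0.08, -0.05 m / 0.75 = -0.0667.

Call:
shift_gripper --plan '[{"finger_gap": 0,"dz": -0.04},{"finger_gap": 0,"dz": -0.0667},{"finger_gap": 0,"dz": -0.08},{"finger_gap": 0,"dz": -0.0533},{"finger_gap": 0,"dx": 0.0267,"dy": 0.04}]'

```text
time: 4.45
tool_pos: [0.4612, -0.2204, 0.2439]
tool_rot: [0.004, 0.517, 0.856, -0.0]
contact_force: [0.6, 0.2, -1.7]
gripper_width: 0.268
grasp_force: 58.9
```

Call:
shift_gripper --plan '[{"finger_gap": 0,"dx": 0.0427,"dy": 0.0613},{"finger_gap": 0,"dx": 0.0427,"dy": 0.0613},{"finger_gap": 0,"dx": 0.0427,"dy": 0.0613},{"finger_gap": 0,"dx": 0.0427,"dy": 0.0613},{"finger_gap": 0,"dx": 0.0213,"dy": 0.0293}]'

```text
time: 5.08
tool_pos: [0.5746, 0.0081, 0.2382]
tool_rot: [-0.001, 0.514, 0.858, -0.0]
contact_force: [0.4, -0.5, -0.4]
gripper_width: 0.271
grasp_force: 59.0
```

Call:
shift_gripper --plan '[{"finger_gap": 0,"rz": 0.0413},{"finger_gap": 0,"rz": 0.0413},{"finger_gap": 0,"rz": 0.0413},{"finger_gap": 0,"rz": 0.0413},{"finger_gap": 0}]'

```text
time: 5.7
tool_pos: [0.5738, 0.0055, 0.2383]
tool_rot: [-0.0, 0.765, 0.644, -0.0]
contact_force: [0.4, -0.4, -0.9]
gripper_width: 0.268
grasp_force: 58.9
```

Call:
shift_gripper --plan '[{"finger_gap": 0}]'

```text
time: 5.82
tool_pos: [0.574, 0.0055, 0.2387]
tool_rot: [-0.0, 0.764, 0.645, -0.0]
contact_force: [-0.6, -0.2, -1.0]
gripper_width: 0.274
grasp_force: 58.9
```

```bash
python3 - <<'E'
from plant import manip, imaging
from h import *
import pickle
p=imaging.camera_params("wrist");im=imaging.grab_frame("wrist");pickle.dump((p,im),open('pics/w3.pkl','wb'))
cv2.imwrite('pics/w3.png',im[:,:,::-1])
E
```

```text
(no output)
```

View pics/w3.png

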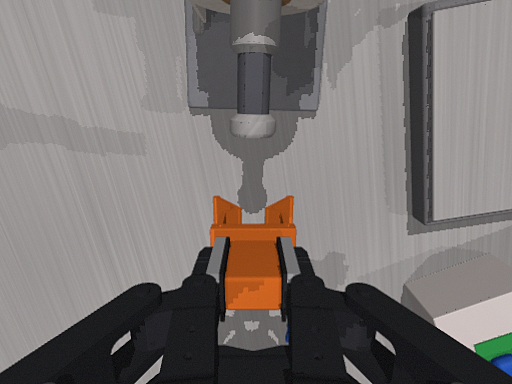

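The wrist view shows the spindle straight ahead: the end collar at about (253,125), the dark groove in rows 52–115 and columns 237–271, and the inner collar at row 45. The held clip is square and centred. I'll take a second view closer in.

Scaled: 0.045 m / 0.75 = 0.06.

Call:
shift_gripper --plan '[{"finger_gap": 0,"dx": 0.06},{"finger_gap": 0},{"finger_gap": 0}]'

```text
time: 6.25
tool_pos: [0.5818, 0.0496, 0.239]
tool_rot: [0.0, 0.765, 0.644, -0.0]
contact_force: [-0.7, -0.6, -0.2]
gripper_width: 0.271
grasp_force: 58.9
```

```bash
python3 - <<'E'
from plant import manip, imaging
from h import *
import pickle
p=imaging.camera_params("wrist");im=imaging.grab_frame("wrist");pickle.dump((p,im),open('pics/w4.pkl','wb'))
_,a=pickle.load(open('pics/w3.pkl','rb'))
c=np.hstack([cv2.resize(x,None,fx=6,fy=6,interpolation=cv2.INTER_CUBIC) for x in(a[35:135,220:286],im[85:185,220:286])])
cv2.imwrite('pics/w34.png',c[:,:,::-1]);print(c.shape)
E
```

```text
(600, 792, 3)
```

View pics/w34.png

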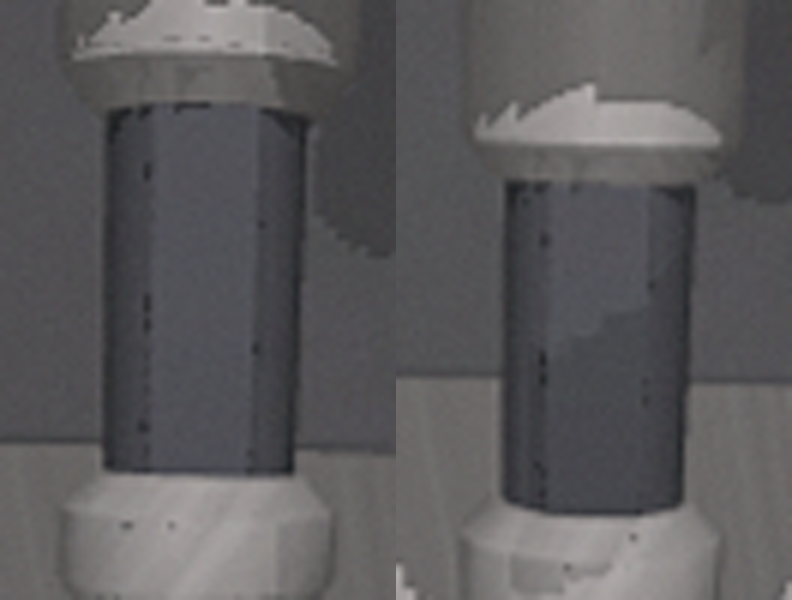

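In both crops the groove's top flat is clear. Its far corners are at (152,103) and (258,103) on the left, and (152,183) and (256,183) on the right. Its near corners are at (150,470) and (250,471), and (149,513) and (246,513).

```bash
python3 - <<'E'
from plant import manip, imaging
from h import *
import pickle
p3,_=pickle.load(open('pics/w3.pkl','rb'));p4,_=pickle.load(open('pics/w4.pkl','rb'))
A=np.array([(152,103),(258,103),(150,470),(250,471)])/6+[219.6,34.6]
B=np.array([(152,183),(256,183),(149,513),(246,513)])/6+[219.6,84.6]
X=[]
for a,b in zip(A,B):
    x,e=tri([(p3,a),(p4,b)]);X.append(x);print(x.round(4),round(e,4),plane(p3,a,.133).round(4),plane(p4,b,.133).round(4))
G=np.array([(plane(p3,a,.133)+plane(p4,b,.133))/2 for a,b in zip(A,B)])
print('meanz',np.mean(X,0))
m=G.mean(0);d=(G[0]+G[1]-G[2]-G[3])/2;print('groove',m,'len',np.linalg.norm(d),'w',np.linalg.norm(G[1]-G[0]),'head',np.degrees(np.arctan2(d[1],d[0])))
# silhouette sides of the cylinder as cross check of the axis heading/centre
C3=np.array([(205.,110),(200,465)])/6+[219.6,34.6];C4=np.array([(203,190),(197,500)])/6+[219.6,84.6]
for p,C in((p3,C3),(p4,C4)):
    c=[plane(p,u,.12) for u in C];e=c[0]-c[1];print('axis',c[0].round(4),c[1].round(4),np.degrees(np.arctan2(e[1],e[0])))
s=manip.state();q=rot(s['tool_rot']);M=q.as_matrix();print(s['tool_pos'],'tool x head',np.degrees(np.arctan2(M[1,0],M[0,0])),'tilt',M[:,2],'delta',q.inv().apply(m-s['tool_pos']))
E
```

```text
[0.5864 0.1128 0.1321] 0.0 [0.5864 0.1127 0.133 ] [0.5864 0.1129 0.133 ]
[0.5993 0.1106 0.1322] 0.0003 [0.599  0.1105 0.133 ] [0.5996 0.1106 0.133 ]
[0.5785 0.0705 0.1338] 0.0001 [0.5786 0.0704 0.133 ] [0.5784 0.0703 0.133 ]
[0.5913 0.0681 0.1332] 0.0001 [0.5912 0.0681 0.133 ] [0.5913 0.0681 0.133 ]
meanz [0.5888726  0.09050879 0.13280412]
groove [0.58885942 0.09045835 0.133     ] len 0.043197626755332195 w 0.0131105075917649 head 79.3378617460281
axis [0.5929 0.1125 0.12  ] [0.5849 0.0695 0.12  ] 79.50222503316091
axis [0.5927 0.1102 0.12  ] [0.5846 0.0682 0.12  ] 79.15719745767954
[0.58175994 0.04929649 0.23900249] tool x head 80.1633232615709 tilt [-2.30316345e-04 -4.11747650e-04 -9.99999889e-01] delta [ 4.18167762e-02 -2.03925447e-05  1.05983897e-01]
```

The flat is measured at z = 0.1328, heading 79.3°, with the groove's middle at (0.5889, 0.0905). I'll align above it and press down.

Scaled: 0.0425 m / 0.75 = 0.0567, 0.02 m / 0.75 = 0.0267, 0.014 rad / 4 = 0.0035.

Call:
shift_gripper --plan '[{"finger_gap": 0,"dx": 0.0567,"rz": 0.0035},{"finger_gap": 0,"dz": 0.0267},{"finger_gap": 0,"dz": 0.0267},{"finger_gap": 0},{"finger_gap": 0}]'

```text
time: 6.92
tool_pos: [0.5891, 0.0909, 0.199]
tool_rot: [-0.0, 0.77, 0.638, -0.0]
contact_force: [-0.1, 0.1, -0.7]
gripper_width: 0.271
grasp_force: 58.9
```

Call:
shift_gripper --plan '[{"finger_gap": 0,"dz": 0.0133},{"finger_gap": 0,"dz": 0.0133},{"finger_gap": 0,"dz": 0.008},{"finger_gap": 0,"dz": 0.008},{"finger_gap": 0}]'

```text
time: 7.55
tool_pos: [0.5891, 0.0917, 0.1669]
tool_rot: [-0.0, 0.77, 0.638, -0.0]
contact_force: [0.1, -0.3, 0.8]
gripper_width: 0.275
grasp_force: 59.3
```

Scaled: 0.004 m / 0.75 = 0.0053.

Call:
shift_gripper --plan '[{"finger_gap": 0,"dz": 0.0053},{"finger_gap": 0,"dz": 0.0053},{"finger_gap": 0,"dz": 0.0053},{"finger_gap": 0}]'

```text
time: 8.05
tool_pos: [0.5884, 0.0916, 0.1536]
tool_rot: [-0.001, 0.77, 0.638, -0.001]
contact_force: [0.3, 0.1, -3.1]
gripper_width: 0.275
grasp_force: 58.8
```

Call:
shift_gripper --plan '[{"finger_gap": 0,"dz": 0.0053},{"finger_gap": 0,"dz": 0.0053},{"finger_gap": 0}]'

```text
time: 8.43
tool_pos: [0.5884, 0.0916, 0.1458]
tool_rot: [-0.001, 0.77, 0.638, -0.001]
contact_force: [0.2, 0.1, -3.3]
gripper_width: 0.272
grasp_force: 58.8
```

Call:
shift_gripper --plan '[{"finger_gap": 0,"dz": 0.004},{"finger_gap": 0}]'

```text
time: 8.68
tool_pos: [0.589, 0.0917, 0.1438]
tool_rot: [-0.0, 0.77, 0.638, -0.0]
contact_force: [0.1, -0.1, -2.0]
gripper_width: 0.272
grasp_force: 59.0
```

The clip seems to have snapped through, since the legs now pull slightly downward. I'll press until it seats firmly.

Scaled: 0.001 m / 0.75 = 0.0013.

Call:
shift_gripper --plan '[{"finger_gap": 0,"dz": 0.0013},{"finger_gap": 0}]'

```text
time: 8.93
tool_pos: [0.5893, 0.0917, 0.1436]
tool_rot: [0.0, 0.77, 0.638, 0.0]
contact_force: [-1.5, 0.7, 0.3]
gripper_width: 0.271
grasp_force: 59.2
```

Call:
shift_gripper --plan '[{"finger_gap": 0,"dz": 0.0013},{"finger_gap": 0}]'

```text
time: 9.18
tool_pos: [0.5896, 0.0917, 0.1437]
tool_rot: [0.0, 0.77, 0.638, 0.001]
contact_force: [-2.3, -0.6, 5.3]
gripper_width: 0.268
grasp_force: 59.8
```

```bash
python3 - <<'E'
from plant import manip, imaging
from h import *
t=imaging.grab_frame("top");s=imaging.grab_frame("scene")
f=lambda im,x,y:cv2.resize(im[y:y+100,x:x+66],None,fx=6,fy=6,interpolation=cv2.INTER_CUBIC)
cv2.imwrite('pics/v.png',np.hstack([f(t,140,120),f(s,325,150)])[:,:,::-1])
E
```

```text
(no output)
```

View pics/v.png

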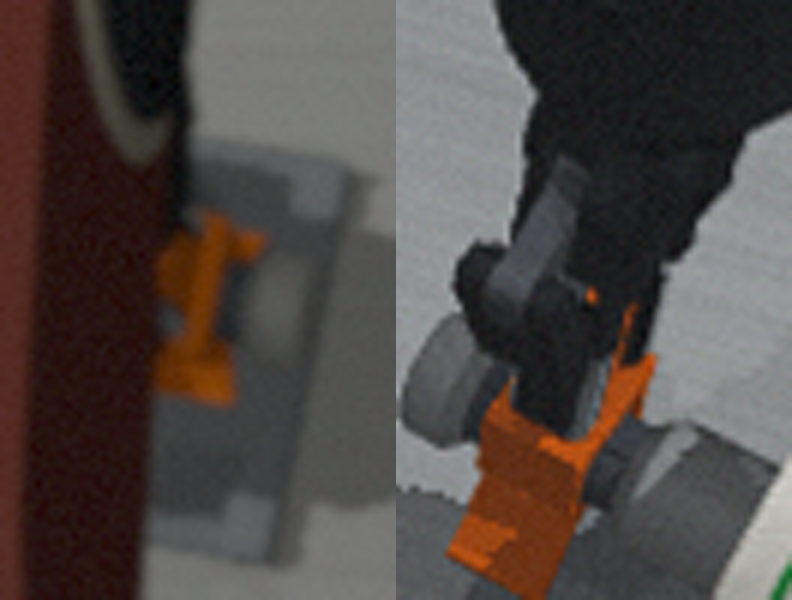

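The clip sits centred between the collars with its crown down. The TCP stopped at 0.1437 with the force rising, so it is home. Next I'll release it and rise clear.

Scaled: -0.001 m / 0.75 = -0.0013.

Call:
shift_gripper --plan '[{"finger_gap": 0,"dz": -0.0013},{"finger_gap": 1},{"finger_gap": 1},{"finger_gap": 1},{"finger_gap": 1}]'

```text
time: 9.9
tool_pos: [0.5891, 0.0916, 0.143]
tool_rot: [-0.0, 0.77, 0.638, -0.0]
contact_force: [-1.0, -0.1, -0.4]
gripper_width: 1.004
grasp_force: 0.0
```

Call:
shift_gripper --plan '[{"finger_gap": 1,"dz": -0.04},{"finger_gap": 1,"dz": -0.0667},{"finger_gap": 1,"dx": -0.0667,"dz": -0.0267},{"finger_gap": 1,"dx": -0.0667},{"finger_gap": 1}]'

```text
time: 10.52
tool_pos: [0.5704, -0.0091, 0.2437]
tool_rot: [0.001, 0.771, 0.637, 0.0]
contact_force: [0.2, 1.4, -0.7]
gripper_width: 1.002
grasp_force: 0.0
```

```bash
python3 - <<'E'
from plant import manip, imaging
from h import *
s=imaging.grab_frame("scene");p=imaging.camera_params("wrist");w=imaging.grab_frame("wrist")
a=cv2.resize(s[150:250,325:391],None,fx=6,fy=6,interpolation=cv2.INTER_CUBIC)
b=cv2.resize(w[60:260,187:319],None,fx=3,fy=3,interpolation=cv2.INTER_CUBIC)
cv2.imwrite('pics/v2.png',np.hstack([a,b])[:,:,::-1])
import pickle;pickle.dump((p,w),open('pics/w5.pkl','wb'))
E
```

```text
(no output)
```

View pics/v2.png

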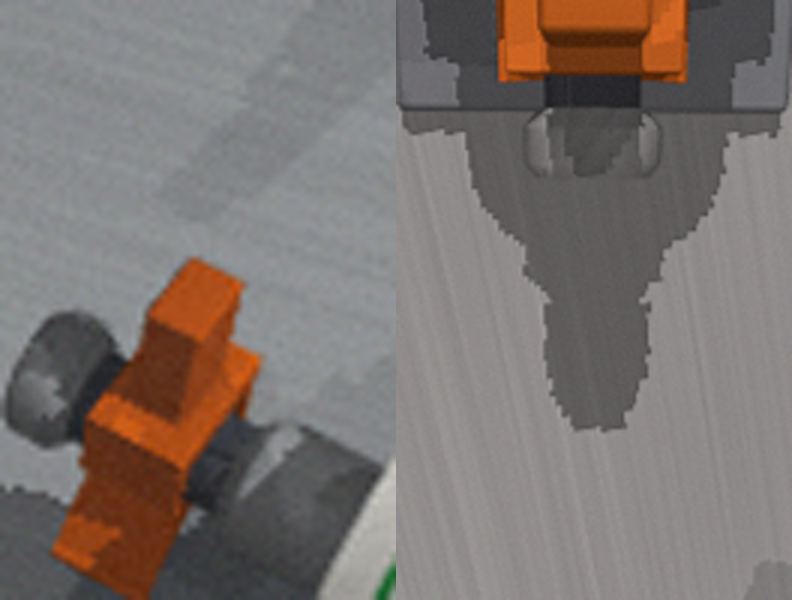

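The clip stands upright and square between the collars, with the gripper clear of it. I'll check the tab top's height by projection, then hand in.

```bash
python3 - <<'E'
from plant import manip, imaging
from h import *
S=imaging.camera_params("scene")
u=(325+195/6-.4,150+288/6-.4);e=proj(S,(0.5889,0.0905,.177));print(u,e,plane(S,u,.177))
if np.linalg.norm(e-u)<4: print(manip.job_done())
E
```

```text
(357.1, 197.6) [358.39781917 199.01506697] [0.58703512 0.08793013 0.177     ]
the job is handed in; nothing more can be done
None
```

The orange clip is snapped onto the groove, upright and square, and in the last camera view its tab top was within about 3 mm of the expected spot; the gripper is clear, the blue clip was never approached, and the job was handed in at about 11 s (verdict not shown).

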